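Put the desk stationery away in its trays

ROBOT

A 6-joint arm with a two-finger parallel gripper is mounted at the origin on the work surface. World frame = base frame: x ahead of the robot, y to its left, z up, the work surface at z = 0. Lengths are in m, angles in rad, forces in N, time in s.
With the tool pointing down it reaches from about 0.35 to 0.975 m from the base axis. Payload 4.9 kg.
Tool frame: the origin (TCP) lies on the centre line of the jaws, within the pads' length; the fingertips stand manip.tip_reach ahead of it and the grasp point (between the pads) is the TCP (manip.tip_reach is the distance from the TCP to the fingertips, in m); z points along the fingers, y is the line along which they close (so a half turn about z gives the same grasp; the last joint's range is limited). The gripper opens to 85 mm and grips with 20 to 120 N. Pads are 22 mm wide; open, the fingers measure 114 mm over their backs; the gripper's body (76 mm by 85 mm) begins 54 mm behind the grasp point. The pads swing forward as they close: fully open they stand 13 mm farther back than shut.
Start: joints at [-1.39, 0.053, 1.613, -0, 1.476, -0.119], TCP at [0.185, -0.597, 0.25] pointing down, gripper open.
Joint ranges: [-3.01, 3.01], [-1.01, 2.22], [0.06, 2.58], [-1.02, 4.17], [0.09, 2.62], [-3.14, 3.14]. Speed limits (rad/s): [2.57, 2.57, 3.14, 3.14, 3.14, 3.14].

INTERFACE

Orientations are given as a unit quaternion [w, x, y, z].
In Python, from plant import manip gives the robot as it stands. The module is installed in compiled form; this text tells all that it offers.
- The arm moves only by the tool move_arm, never from a script. Its argument "rows" is a list of rows, each a list of 7 numbers: the shift along the tool's x, y, z in cm, then the turn, a rotation vector about the tool's x, y, z in degrees, then the opening, from -1 (shut) to 1 (fully open). In form: [[tx, ty, tz, ax, ay, az, jaw], ...]. A call has 1 to 20 rows; each row shifts and turns the commanded pose from where the row before left it, along the tool's axes as they then stand; what a row does not reach is not made up. A row lasts 1/12 s, in which the tool goes at most 41.7 mm and 7.16 degrees, less where a joint would pass 70% of its speed; a pose out of reach is approached as far as the arm can. A call is refused whole if a number of a shift passes 4.17 or a number of a turn 7.16, either way. A call with a gripper value outside its range is refused whole. The fingers move at their own pace and stop on an object; the grip force is fixed at half the most. Time passes only in rows, so rows that do not move let the fingers close. It gives the time, the measured TCP pose, the force, the opening and the grip force at its end, in the units of the state.
- manip.state(): the state, without advancing time (a new reading comes with each control period).
- manip.grab_frame(name): name is "side" or "top" or "wrist"; returns a dict with "img" (384x512x3 uint8, blue, green, red), "mtx" (3x3 intrinsics, pixels), "k1" (the pictures are not rectified: a ray, as slopes to the right and down, at radius r is drawn at 1 + k1 r^2 times it, then the intrinsics apply), "R" (3x3) and "t" (3): a world point X has camera coordinates R X + t. Camera axes: x right, y down, z forward; pixel columns grow to the right and rows downward; lengths in m; the calibration is good to about 2 mm. A picture is of the moment at which its call begins. There is no depth.
- manip.job_done(): hands the job in; it is judged then, once.
The state is a dict: "time": time; "joint_pos": joint angles; "joint_vel": joint speeds; "joint_efforts": joint torques, N m; "tool_pos": TCP position; "tool_rot": TCP orientation; "contact_force": force on the tool from outside, world axes, zero at the start; "ft_torque": the same for the moment, N m; "gripper_width": opening from 0.0 (shut) to 1.0 (fully open); "grasp_force": force on a finger pad.
Only numpy, scipy, OpenCV 4.12 (cv2) and the standard library are available. Lean on these libraries where they do the work, as an engineer would, in place of code of your own. Each camera call takes 0.05 s, during which the arm holds its last target. There are 200 camera calls.

TASK

Put the stationery on the records desk away: stand each self-inking stamp upright in the bay of the black tray lined with its own colour, lay the carton of staples flat in the grey tray beside the clip tub, and put both rolls of tape in the red basket lying flat, the full roll underneath and the started roll squarely on top of it so that it gets used first. Leave the clip tub and the stapler where they are.

Things in the scene. Friction and masses are not known exactly. Their poses are not given: they have to be found in the camera images.
- stamp_red: self-inking office stamp standing on its stamping face on the desk: black housing 50 mm (own x) by 30 mm (own y), 40 mm tall, and above it, from 48 to 80 mm up, a red handle cap 44 mm (own x) by 26 mm (own y), to be gripped across its 26 mm. Origin: centre of the underside; z up. About 90 g.
- stamp_blue: self-inking office stamp standing on its stamping face on the desk: black housing 50 mm (own x) by 30 mm (own y), 40 mm tall, and above it, from 48 to 80 mm up, a blue handle cap 44 mm (own x) by 26 mm (own y), to be gripped across its 26 mm. Origin: centre of the underside; z up. About 90 g.
- tape_full: the full roll of brown packing tape, lying flat on the desk: 64 mm in diameter (the larger of the two), 25 mm high, with a small white 25 mm core hole. Origin: centre of the underside; z up. About 90 g.
- tape_started: the started, partly used roll of the same brown tape, lying flat on the desk: only 44 mm in diameter, 25 mm high, same core hole. Origin: centre of the underside; z up. About 40 g.
- staple_box: small carton of staples, closed, off-white with a green band round its foot and grey staples printed on its lid, lying flat: 62 mm (own x) by 40 mm (own y) by 26 mm high. Origin: centre of the underside; z up. About 140 g.
- stamp_tray: low black tray, fixed, turned any way: 54 mm (own x) by 148 mm (own y), walls 18 mm high, floor 4 mm thick, a cross wall making two bays 46 mm (x) by 66 mm (y) inside, so a stamp fits only with its 50 mm side along the tray's y. Bay lined with red felt: centre at own (0, +37 mm); blue: (0, -37 mm). Origin: centre of the underside; z up.
- tape_basket: square red slatted plastic basket, open on top, fixed to the desk: 144 mm outside (rim lip 148 mm), 136 mm inside, walls 4 mm thick and 52 mm high, floor 4 mm thick. Origin: centre of the underside; z up.
- fastener_tray: open grey steel tray, fixed: 108 mm (own x) by 168 mm (own y) outside, walls 4 mm thick and 29 mm high, floor 4 mm thick. The clip tub stands in its -y half; the +y half is free: the carton set with its 62 mm side along the tray's y, centred at own (0, +38 mm), leaves finger room all round. Origin: centre of the underside; z up.
- clip_tub: round clear tub of paper clips with a yellow lid, 50 mm in diameter, 30 mm high, standing loose in the grey tray; stays where it is. Origin: centre of the underside; z up.
- stapler: blue and grey desk stapler, 140 mm (own x) by 36 mm by about 58 mm high, lying loose on the desk to the robot's right; stays where it is. Origin: centre of the underside; z up.
There are look-alikes about, which are no part of the job. Leave any pink or turquoise look-alike of the tape_started alone. What is shaped like the stamp_red but turquoise is not meant.

How it is judged:
At the end, for the whole second after the job is handed in: Each stamp upright on the floor of its own colour's bay (12 mm, 0.1 rad); full roll flat on the basket's floor, started roll flat on top of it, centres within 12 mm; staple carton flat on the grey tray's floor; all released and at rest (x of stamp_red in the frame of stamp_tray between -0.012 and 0.012 m and y of stamp_red in the frame of stamp_tray between 0.025 and 0.049 m and z of stamp_red in the frame of stamp_tray between -0.001 and 0.009 m and angle between each of stamp_red, stamp_blue, tape_full, tape_started, staple_box's own z axis and vertical below 0.1 rad and x of stamp_blue in the frame of stamp_tray between -0.012 and 0.012 m and y of stamp_blue in the frame of stamp_tray between -0.049 and -0.025 m and z of stamp_blue in the frame of stamp_tray between -0.001 and 0.009 m and x of tape_full in the frame of tape_basket between -0.038 and 0.038 m and y of tape_full in the frame of tape_basket between -0.038 and 0.038 m and z of tape_full in the frame of tape_basket between -0.001 and 0.009 m and horizontal distance between tape_started and tape_full below 0.012 m and z of tape_started in the frame of tape_basket between 0.023 and 0.035 m and x of staple_box in the frame of fastener_tray between -0.032 and 0.032 m and y of staple_box in the frame of fastener_tray between -0.025 and 0.065 m and z of staple_box in the frame of fastener_tray between -0.001 and 0.009 m and linear speed of each of stamp_red, stamp_blue, tape_full, tape_started, staple_box below 0.02 m/s and angular speed of each of stamp_red, stamp_blue, tape_full, tape_started, staple_box below 0.2 rad/s); the robot touches nothing.
It fails at once if the clip tub was moved by more than 15 mm (distance of clip_tub from where it was at the start of the episode above 0.015 m).
It fails at once if the stapler was moved by more than 20 mm (distance of stapler from where it was at the start of the episode above 0.02 m).
It also fails if it takes over 115 s, if anything falls off the work surface, if the arm or the gripper's body presses on something with over 40 N, if the wrist force passes 120 N, or if a joint passes its speed limit or range.

## Working session

There is one attempt and no reset: what is moved stays moved. The work goes in short steps, Python scripts to look and compute and a tool call to move; the robot and the scene stay as the last step left them, time stands still between calls to the robot, and variables do not carry over. Pictures are saved under pics/ and viewed, at most 14 in all, crops included, and the job is handed in when it is done.

Besides the shell and the picture viewer there is one more tool, called after ">>>" as a command line: name --pt "numbers of a row" for each row, then --argument value for the rest. move_arm: Moves the arm, as the interface text tells. Its arguments: {"type":"object","properties":{"rows":{"type":"array","items":{"type":"array","items":{"type":"number"}}}},"required":["rows"]}

```bash
mkdir -p pics; cat > h.py <<'E'
import numpy as np, cv2
from plant import manip
def grab(n):
    f=manip.grab_frame(n); f['n']=n; np.save('pics/last_'+n+'.npy',f,allow_pickle=True); return f
def load(n): return np.load('pics/last_'+n+'.npy',allow_pickle=True).item()
def ray(f,uv):
    R=np.array(f['R']);t=np.array(f['t']);K=np.array(f['mtx'])
    p=cv2.undistortPoints(np.array([[uv]],float),K,np.array([f['k1'],0,0,0.]))[0,0]
    return -R.T@t, R.T@np.array([p[0],p[1],1])
def plane(f,uv,z):
    c,d=ray(f,uv); return c+d*(z-c[2])/d[2]
def tri(obs):
    A=np.zeros((3,3));b=np.zeros(3)
    for f,uv in obs:
        c,d=ray(f,uv); d=d/np.linalg.norm(d); P=np.eye(3)-np.outer(d,d);A+=P;b+=P@c
    return np.linalg.solve(A,b)
def proj(f,X):
    K=np.array(f['mtx']);r=cv2.Rodrigues(np.array(f['R'],float))[0]
    return cv2.projectPoints(np.array([X],float),r,np.array(f['t'],float),K,np.array([f['k1'],0,0,0.]))[0][0,0]
E
python3 - <<'E'
from h import *
for n in ['top','side','wrist']:
    f=grab(n); cv2.imwrite(f'pics/{n}0.png',cv2.resize(f['img'],(800,600),interpolation=cv2.INTER_CUBIC)if n!='wrist' else f['img'])
    print(n,f['k1'],np.round(f['mtx'],1).tolist(),np.round(-np.array(f['R']).T@f['t'],3), np.round(f['R'],2).tolist())
print(manip.state(),manip.tip_reach)
E
```

```text
top -0.03896206765162629 [[450.8, 0.0, 261.4], [0.0, 450.8, 183.1], [0.0, 0.0, 1.0]] [ 0.46  -0.066  1.35 ] [[-0.02, -1.0, 0.0], [-1.0, 0.02, -0.04], [0.04, -0.0, -1.0]]
side -0.027427507987342507 [[482.0, 0.0, 262.0], [0.0, 482.0, 188.7], [0.0, 0.0, 1.0]] [-0.176  0.813  0.725] [[-0.77, -0.63, 0.01], [-0.33, 0.4, -0.85], [0.54, -0.66, -0.52]]
wrist -0.038300661684956695 [[288.0, 0.0, 259.4], [0.0, 288.0, 190.9], [0.0, 0.0, 1.0]] [ 0.263 -0.572  0.373] [[0.3, -0.96, -0.0], [-0.91, -0.28, 0.32], [-0.3, -0.09, -0.95]]
{'time': 0.15, 'joint_pos': array([-1.38996719e+00,  5.32011736e-02,  1.61394062e+00, -9.64803285e-07,
        1.47598731e+00, -1.19022314e-01]), 'joint_vel': array([-0.00097551, -0.00146602, -0.00521119, -0.00066347, -0.0002168 ,
        0.00113644]), 'joint_efforts': array([ 1.68157308e-04, -3.94242632e+01, -3.70720589e+01, -9.95250798e-05,
        4.70194122e-03,  1.98087008e-05]), 'tool_pos': array([ 0.18451907, -0.59668364,  0.2493706 ]), 'tool_rot': array([-7.67844932e-04,  9.88781876e-01,  1.49364693e-01, -2.42170141e-05]), 'contact_force': array([0.19683893, 0.21130489, 0.46305843]), 'ft_torque': array([ 0.03561387, -0.0110489 , -0.02980729]), 'grasp_force': 0.0, 'gripper_width': 1.000715053639434} 0.019
```

View pics/top0.png

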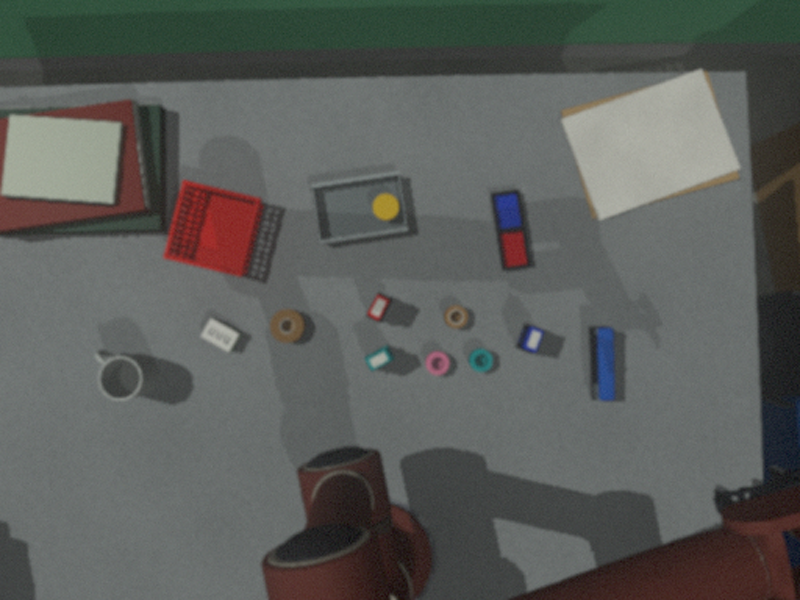

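View pics/side0.png

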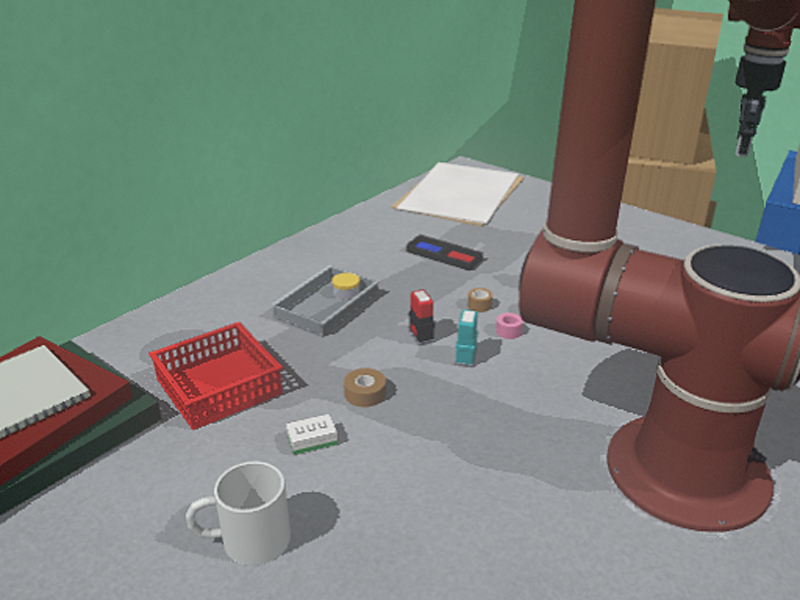

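Top view (800x600 px): stamp_red candidates are the red cap (379,307) and the turquoise look-alike (379,357). tape_started candidates are the brown small roll (456,317), pink (437,363) and turquoise (481,360). tape_full is the larger brown roll (288,326). stamp_blue is at (532,340), not to be confused with the stapler (605,362). The carton is at (220,335). I choose by the colours described and will check in a close crop.

```bash
cat > m.py <<'E'
from h import *
def comps(f,lo,hi,amin=15,box=None,wrap=False):
    hsv=cv2.cvtColor(f['img'],cv2.COLOR_BGR2HSV)
    m=cv2.inRange(hsv,np.array(lo),np.array(hi))
    if wrap: m|=cv2.inRange(hsv,np.array([172,lo[1],lo[2]]),np.array([180,hi[1],hi[2]]))
    n,l,s,c=cv2.connectedComponentsWithStats(m)
    out=[]
    for i in range(1,n):
        if s[i,4]>=amin and (box is None or (box[0]<=c[i,0]<=box[2] and box[1]<=c[i,1]<=box[3])):
            cs=cv2.findContours((l==i).astype(np.uint8),cv2.RETR_EXTERNAL,cv2.CHAIN_APPROX_NONE)[0]
            out.append((c[i],s[i,4],cv2.minAreaRect(np.vstack(cs))))
    return out
C=dict(red=([0,150,60],[8,255,255]),blue=([108,120,50],[130,255,255]),brown=([8,60,50],[22,200,220]),yellow=([22,150,100],[35,255,255]),teal=([85,100,60],[98,255,255]),pink=([150,60,80],[175,255,255]))
E
python3 - <<'E'
from m import *
for n in ['top','side']:
    f=load(n)
    for k,(lo,hi) in C.items():
        for c,a,r in comps(f,lo,hi,25,None,k=='red'):
            if n=='top' and c[1]>260: continue
            if n=='side' and c[0]>340: continue
            print(n,k,np.round(c,1),a,np.round(r[0],1),np.round(r[1],1),round(r[2]), np.round(plane(f,c,0.0),3)[:2])
t=load('top')['img'][170:260,120:400]
cv2.imwrite('pics/crop1.png',cv2.resize(t,None,fx=2.85,fy=2.85,interpolation=cv2.INTER_CUBIC))
E
```

```text
top red [136.6 145.8] 2555 [136.2 145.9] [53.7 50.4] 14 [0.634 0.301]
top red [328.8 159. ] 261 [328.6 159. ] [20.9 12.9] 82 [ 0.582 -0.277]
top blue [324.9 134.6] 295 [324.8 134.8] [21.9 14.1] 81 [ 0.656 -0.267]
top blue [337.4 216.6] 47 [338.4 216.4] [ 8.3 15. ] 4 [ 0.408 -0.298]
top blue [387.2 232.3] 472 [387.  232.5] [45. 10.] 90 [ 0.358 -0.446]
top brown [375.2  67.5] 115 [379.3  65.8] [ 4.1 41.1] 72 [ 0.859 -0.427]
top brown [501.8 122.6] 502 [497.5 133.5] [27. 61.] 0 [ 0.682 -0.811]
top brown [455.1 116.8] 134 [450.5 118.5] [ 4.4 44.9] 72 [ 0.703 -0.667]
top brown [377.3 130.2] 38 [376.7 129.1] [19.   2.4] 69 [ 0.666 -0.426]
top brown [291.5 202.4] 133 [291.5 202.5] [14.1 14.1] 45 [ 0.454 -0.161]
top brown [183.8 208.2] 344 [184. 208.] [20. 22.] 90 [0.444 0.161]
top yellow [246.6 132. ] 200 [246.8 132.3] [15.6 14.8] 45 [ 0.669 -0.031]
top teal [242.8 227.4] 49 [242.2 228.9] [ 8.9 15.7] 63 [ 0.382 -0.014]
top teal [307.5 230.2] 164 [307.4 230.2] [14.3 13.4] 27 [ 0.37  -0.207]
top pink [279.7 232. ] 188 [279.5 232. ] [14. 15.] 90 [ 0.367 -0.124]
side red [294.6 163.6] 45 [294.5
[... 187 characters left out ...]
ed [ 27.  223.6] 209 [ 30.  224.2] [59.1 15.8] 4 [0.932 0.413]
side red [ 59.  255.3] 37 [ 59.2 254.7] [ 5.3 16.1] 56 [0.751 0.43 ]
side red [ 17.1 282.1] 642 [ 19.3 278.9] [23.3 71.4] 44 [0.738 0.539]
side blue [273.9 157.5] 55 [274.  157.5] [15.7  3.7] 16 [ 0.668 -0.285]
side brown [327.9 119.6] 48 [326.5 121.1] [ 3. 22.] 39 [ 0.702 -0.661]
side brown [298.9 141.8] 29 [298.1 141.5] [20.4  1.4] 11 [ 0.674 -0.433]
side brown [306.8 192.4] 155 [307.  191.5] [15. 14.] 90 [ 0.464 -0.177]
side brown [232.9 248. ] 461 [233.  247.5] [23. 26.] 90 [0.455 0.146]
side teal [298.2 218.4] 306 [298.5 215.2] [11.8 33.5] 6 [ 0.407 -0.056]
side pink [325.6 208. ] 239 [326. 208.] [16. 16.] 90 [ 0.378 -0.144]
```

View pics/crop1.png

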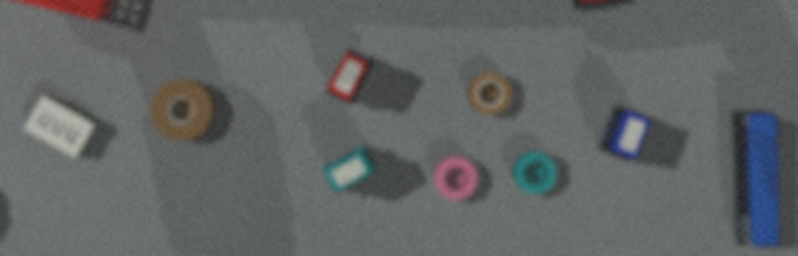

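The crop confirms the choice: red cap (349,76), small brown roll (490,93), blue cap (630,132), large brown roll (182,110) and carton (60,127). The pink, turquoise ring and turquoise stamp I leave alone. Now I move the wrist camera over the area.

>>> move_arm --pt "3.08 -2.5 0 0 0 0 1" --pt "3.08 -2.5 0 0 0 0 1" --pt "3.08 -2.5 0 0 0 0 1" --pt "3.08 -2.5 0 0 0 0 1" --pt "3.08 -2.5 0 0 0 0 1" --pt "3.08 -2.5 0 0 0 0 1" --pt "3.08 -2.5 0 0 0 0 1" --pt "3.08 -2.5 0 0 0 0 1" --pt "3.08 -2.5 0 0 0 0 1" --pt "3.08 -2.5 0 0 0 0 1" --pt "3.08 -2.5 0 0 0 0 1" --pt "3.08 -2.5 0 0 0 0 1" --pt "0 0 0 0 0 5.73 1" --pt "0 0 0 0 0 5.73 1" --pt "0 0 0 0 0 5.73 1" --pt "0 0 0 0 0 0 1" --pt "0 0 0 0 0 0 1"

```text
time: 1.57
tool_pos: [0.449, -0.2012, 0.25]
tool_rot: [-0.0, 1.0, 0.001, -0.0]
contact_force: [-0.1, -0.1, -0.3]
gripper_width: 0.998
grasp_force: 0.0
```

```bash
python3 - <<'E'
from h import *
f=grab('wrist'); np.save('pics/w1.npy',f,allow_pickle=True); cv2.imwrite('pics/w1.png',f['img'])
print(-np.array(f['R']).T@f['t'])
E
```

```text
[ 0.53145691 -0.20053966  0.37330068]
```

View pics/w1.png

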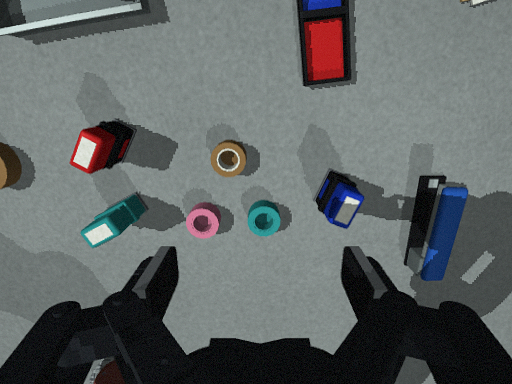

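The wrist view shows the red stamp (95,150), the started tape (228,158), the blue stamp (342,205) and the red bay of the tray (325,50). Next come three more views for stereo.

>>> move_arm --pt "3.5 0 0 0 0 0 1" --pt "3.5 0 0 0 0 0 1" --pt "3.5 0 0 0 0 0 1" --pt "3.5 0 0 0 0 0 1" --pt "0 0 0 0 0 0 1" --pt "0 0 0 0 0 0 1"

```text
time: 2.12
tool_pos: [0.5898, -0.2015, 0.2488]
tool_rot: [-0.001, 1.0, 0.001, -0.001]
contact_force: [-0.5, 0.1, 0.7]
gripper_width: 0.998
grasp_force: 0.0
```

```bash
python3 - <<'E'
from h import *
f=grab('wrist'); np.save('pics/w2.npy',f,allow_pickle=True); cv2.imwrite('pics/w2.png',f['img'])
E
```

>>> move_arm --pt "0 -3.5 0 0 0 0 1" --pt "0 -3.5 0 0 0 0 1" --pt "0 -3.5 0 0 0 0 1" --pt "0 -3.5 0 0 0 0 1" --pt "0 -3.5 0 0 0 0 1" --pt "0 -3.5 0 0 0 0 1" --pt "0 -3.5 0 0 0 0 1" --pt "0 -3.5 0 0 0 0 1" --pt "0 -3.5 0 0 0 0 1" --pt "0 -3.5 0 0 0 0 1" --pt "0 0 0 0 0 0 1" --pt "0 0 0 0 0 0 1"

```text
time: 3.17
tool_pos: [0.5882, 0.1493, 0.2509]
tool_rot: [0.0, 1.0, 0.001, 0.0]
contact_force: [0.4, -0.3, -0.3]
gripper_width: 0.996
grasp_force: 0.0
```

```bash
python3 - <<'E'
from h import *
f=grab('wrist'); np.save('pics/w3.npy',f,allow_pickle=True); cv2.imwrite('pics/w3.png',f['img'])
E
```

>>> move_arm --pt "-3.5 0 0 0 0 0 1" --pt "-3.5 0 0 0 0 0 1" --pt "-3.5 0 0 0 0 0 1" --pt "0 0 0 0 0 0 1" --pt "0 0 0 0 0 0 1"

```text
time: 3.63
tool_pos: [0.4827, 0.1471, 0.2502]
tool_rot: [0.0, 1.0, -0.001, 0.0]
contact_force: [0.6, -0.1, 0.7]
gripper_width: 0.997
grasp_force: 0.0
```

```bash
python3 - <<'E'
from h import *
f=grab('wrist'); np.save('pics/w4.npy',f,allow_pickle=True); cv2.imwrite('pics/w4.png',f['img'])
a=np.hstack([cv2.resize(cv2.imread(f'pics/w{i}.png'),(400,300)) for i in (2,3)])
E
```

```text
(no output)
```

View pics/w2.png

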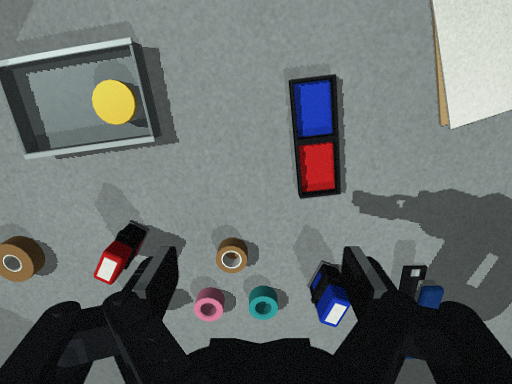

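View pics/w3.png

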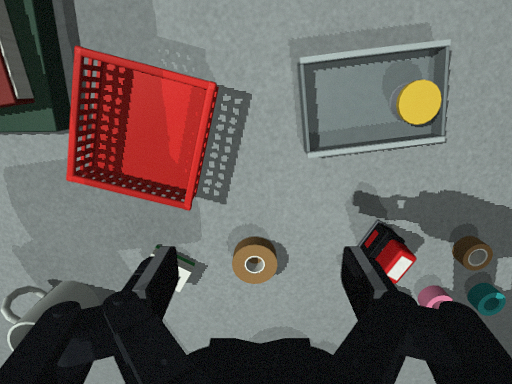

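View pics/w4.png

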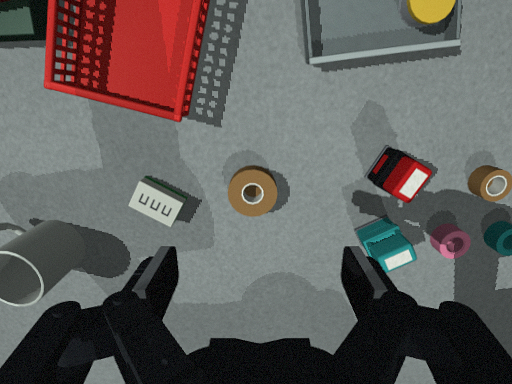

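The pictures show the felt bays at w2 (315,108) and (318,166), and the grey tray with its yellow tub at w2 (113,102) and w3 (420,102). The basket is at w3 (140,128). In w4 the carton lid is at (157,201), the full roll at (252,191), the red stamp label at (412,182) and the started roll core at (496,186).

```bash
python3 - <<'E'
from m import *
W={i:np.load(f'pics/w{i}.npy',allow_pickle=True).item() for i in (1,2,3,4)}; W['t']=load('top')
def white(i,uv,r=14):
    f=W[i];L=([0,0,165],[180,70,255]) if i!='t' else ([0,0,130],[180,75,255])
    cs=comps(f,*L,6,(uv[0]-r,uv[1]-r,uv[0]+r,uv[1]+r))
    return max(cs,key=lambda c:c[1]) if cs else None
def col(i,k,uv,r=20,am=15):
    cs=comps(W[i],*C[k],am,(uv[0]-r,uv[1]-r,uv[0]+r,uv[1]+r),k=='red')
    return max(cs,key=lambda c:c[1])
def ang(f,r,z):
    P=[plane(f,p,z)[:2] for p in cv2.boxPoints(r)]
    e=[P[1]-P[0],P[2]-P[1]]; e.sort(key=np.linalg.norm)
    return np.degrees(np.arctan2(e[1][1],e[1][0]))%180,[round(1000*np.linalg.norm(x)) for x in e]
G={'red':({1:(86,150),2:(107,268),4:(412,182),3:(400,266)},.08),'blue':({1:(347,208),2:(336,313)},.08),
'started':({1:(228,158),2:(231,258),4:(496,186)},.025),'full':({4:(252,192),3:(255,264),2:(12,263)},.025),
'box':({4:(157,201),'t':(141,214)},.026)}
for k,(g,z) in G.items():
    ob=[]
    for i,uv in g.items():
        w=white(i,uv)
        if w is None: print(k,i,'none');continue
        c=np.array(w[2][0]); ob.append((W[i],c)); print(k,i,np.round(c,1),w[1],'plane',np.round(plane(W[i],c,z),4)[:2],'ang,size',ang(W[i],w[2],z))
    print(k,'TRI',np.round(tri(ob),4))
for k,g,z in [('red',{1:(325,50),2:(318,166)},.004),('blue',{2:(315,108),'t':(325,135)},.004),('yellow',{2:(113,102),3:(420,102),4:(432,5)},.03)]:
    ob=[]
    for i,uv in g.items():
        w=col(i,k,uv); c=np.array(w[2][0]); ob.append((W[i],c)); print('felt/tub',k,i,np.round(c,1),w[1],'plane',np.round(plane(W[i],c,z),4)[:2],ang(W[i],w[2],z))
    print(k,'TRI',np.round(tri(ob),4))
# rims by eye
def T(name,g): 
    ob=[(W[i],p) for i,p in g.items()];print(name,np.round(tri(ob),4))
for n,p in [('bas nw',(78,48)),('bas ne',(216,84)),('bas se',(190,208)),('bas sw',(69,180))]: print(n,np.round(plane(W[3],p,.052),4)[:2])
T('bas se',{3:(190,208),4:(181,119)}); T('bas sw',{3:(69,180),4:(46,88)})
for n,p in [('ft nw',(301,60)),('ft ne',(449,42)),('ft se',(445,142)),('ft sw',(307,156))]: print(n,np.round(plane(W[3],p,.029),4)[:2])
T('ft se',{3:(445,142),4:(460,42)});T('ft sw',{3:(307,156),4:(310,62)})
E
```

```text
red 1 [ 84.3 152.1] 423 plane [ 0.4754 -0.0181] ang,size (np.float64(149.90525539089205), [16, 31])
red 2 [106.5 268.8] 283 plane [ 0.4754 -0.0183] ang,size (np.float64(150.0658741177105), [16, 30])
red 4 [412.9 183.2] 396 plane [ 0.4756 -0.0179] ang,size (np.float64(150.0934825296672), [16, 30])
red 3 [399.2 267.7] 288 plane [ 0.4758 -0.0182] ang,size (np.float64(150.0790827011926), [16, 31])
red TRI [ 0.4755 -0.0182  0.0799]
blue 1 [351.6 200.3] 85 plane [ 0.4227 -0.3014] ang,size (np.float64(81.70146222480629), [8, 15])
blue 2 [335.3 313.2] 243 plane [ 0.4114 -0.2971] ang,size (np.float64(158.3062251724092), [16, 32])
blue TRI [ 0.4316 -0.2914  0.1032]
started 1 [228.  159.5] 128 plane [ 0.4555 -0.1621] ang,size (np.float64(178.9033008962802), [27, 29])
started 2 [231.  259.5] 85 plane [ 0.4551 -0.1618] ang,size (np.float64(90.25427580581707), [27, 27])
started 4 [496. 185.] 100 plane [ 0.4563 -0.1609] ang,size (np.float64(15.443842822845767), [27, 28])
started TRI [ 0.4555 -0.1618  0.0245]
full 4 [252. 193.] 115 plane [0.446  0.1568] ang,size (np.float64(135.7482633073176), [28, 
[... 875 characters left out ...]
45), [43, 66])
blue TRI [ 0.6561 -0.2682 -0.0047]
felt/tub yellow 2 [113.5 101.5] 1491 plane [ 0.6652 -0.0331] (np.float64(42.82170567663226), [48, 49])
felt/tub yellow 3 [418.5 102. ] 1556 plane [ 0.6649 -0.0347] (np.float64(10.674379169047882), [50, 50])
felt/tub yellow 4 [430.5  11.5] 866 plane [ 0.6521 -0.0357] (np.float64(91.63167975900652), [23, 51])
yellow TRI [ 0.6609 -0.0351  0.0286]
bas nw [0.7184 0.3377]
bas ne [0.6818 0.1957]
bas se [0.541  0.2332]
bas sw [0.576  0.3752]
bas se [0.5406 0.2333 0.0508]
bas sw [0.5751 0.3778 0.0497]
ft nw [0.7081 0.1039]
ft ne [ 0.7294 -0.0595]
ft se [ 0.6187 -0.0762]
ft sw [0.6003 0.0917]
ft se [ 0.6208 -0.0662  0.0431]
ft sw [0.6003 0.0915 0.0291]
```

Heights and sizes check out: stamp label at 80 mm, roll tops at 24 mm, felts at about 4 mm, basket rim at 50 mm, and all sizes within 2 mm of the text. I pick the full roll first.

```bash
cat > plan.py <<'E'
import sys
from h import *
from scipy.spatial.transform import Rotation as Ro
def plan(x,y,z,yaw,pos,rot):
    a=np.radians(yaw); c,s=np.cos(a),np.sin(a)
    Rt=np.array([[c,s,0],[s,-c,0],[0,0,-1]])
    rv=Ro.from_matrix(rot.as_matrix().T@Rt).as_rotvec(degrees=True)
    d=Rt.T@(np.array([x,y,z])-pos)*100
    print('turn',np.round(rv,1),'then shift cm',np.round(d,2)); return np.array([x,y,z]),Ro.from_matrix(Rt)
s=manip.state();q=s['tool_rot'];p,r=np.array(s['tool_pos']),Ro.from_quat([q[1],q[2],q[3],q[0]])
print('t',round(s['time'],2),np.round(p,4),'yaw',round(np.degrees(np.arctan2(r.as_matrix()[1,0],r.as_matrix()[0,0])),1),'w',round(s['gripper_width'],3),'F',np.round(s['contact_force'],1),'g',s['grasp_force'])
for a in sys.argv[1:]: p,r=plan(*map(float,a.split(',')),p,r)
E
python3 plan.py .4455,.1565,.1,-15 .4455,.1565,.016,-15
```

```text
t 3.68 [0.484  0.1472 0.2508] yaw -0.1 w 1.005 F [-0.1 -0.2  0.3] g 0.0
turn [-0.  -0.1 14.9] then shift cm [-3.95  0.1  15.08]
turn [ 0.  0. -0.] then shift cm [0.  0.  8.4]
```

>>> move_arm --pt "0 0 3 0 0 5 1" --pt "0 0 3 0 0 5 1" --pt "0 0 3 0 0 5 1" --pt "-2 0 3 0 0 0 1" --pt "-2 0.1 3 0 0 0 1" --pt "0 0 2.1 0 0 0 1" --pt "0 0 2.1 0 0 0 1" --pt "0 0 2.1 0 0 0 1" --pt "0 0 2.1 0 0 0 1" --pt "0 0 0 0 0 0 1" --pt "0 0 0 0 0 0 0"

```text
time: 4.6
tool_pos: [0.4454, 0.1573, 0.0157]
tool_rot: [0.0, 0.991, -0.131, -0.001]
contact_force: [-0.8, -0.4, 0.3]
gripper_width: 0.882
grasp_force: 0.0
```

>>> move_arm --pt "0 0 0 0 0 0 -1" --pt "0 0 0 0 0 0 -1" --pt "0 0 0 0 0 0 -1" --pt "0 0 0 0 0 0 -1" --pt "0 0 0 0 0 0 -1" --pt "0 0 0 0 0 0 -1"

```text
time: 5.1
tool_pos: [0.4471, 0.1582, 0.0182]
tool_rot: [-0.0, 0.991, -0.131, 0.002]
contact_force: [0.5, -0.3, 6.6]
gripper_width: 0.73
grasp_force: 66.2
```

```bash
python3 plan.py .4455,.1565,.14,-15 .629,.2855,.14,-15 .629,.2855,.022,-15
```

```text
t 5.1 [0.4471 0.1582 0.0182] yaw -15.0 w 0.73 F [ 0.5 -0.3  6.6] g 66.20331287384033
turn [-0.1 -0.2 -0. ] then shift cm [ -0.11   0.2  -12.18]
turn [ 0.  0. -0.] then shift cm [ 14.39 -17.21   0.  ]
turn [ 0.  0. -0.] then shift cm [ 0.   0.  11.8]
```

>>> move_arm --pt "0 0 -2 0 0 0 -1" --pt "0 0 -3.4 0 0 0 -1" --pt "0 0 -3.4 0 0 0 -1" --pt "0 0 -3.4 0 0 0 -1" --pt "2.4 -2.87 0 0 0 0 -1" --pt "2.4 -2.87 0 0 0 0 -1" --pt "2.4 -2.87 0 0 0 0 -1" --pt "2.4 -2.87 0 0 0 0 -1" --pt "2.4 -2.87 0 0 0 0 -1" --pt "2.4 -2.87 0 0 0 0 -1" --pt "0 0 0 0 0 0 -1" --pt "0 0 0 0 0 0 -1"

```text
time: 6.1
tool_pos: [0.6291, 0.2878, 0.1363]
tool_rot: [0.001, 0.991, -0.13, -0.001]
contact_force: [-0.3, 0.9, -2.0]
gripper_width: 0.732
grasp_force: 65.9
```

```bash
python3 plan.py .629,.2855,.024,-15
```

```text
t 6.1 [0.6291 0.2878 0.1363] yaw -15.0 w 0.732 F [-0.3  0.9 -2. ] g 65.92154145240784
turn [0.1 0.2 0. ] then shift cm [ 0.05  0.23 11.23]
```

>>> move_arm --pt "0 0.2 3 0 0 0 -1" --pt "0 0 3 0 0 0 -1" --pt "0 0 3 0 0 0 -1" --pt "0 0 1.2 0 0 0 -1" --pt "0 0 1 0 0 0 -1" --pt "0 0 0 0 0 0 -1" --pt "0 0 0 0 0 0 -1" --pt "0 0 0 0 0 0 0.9" --pt "0 0 0 0 0 0 0.9" --pt "0 0 0 0 0 0 0.9" --pt "0 0 0 0 0 0 0.9"

```text
time: 7.02
tool_pos: [0.6294, 0.2855, 0.0279]
tool_rot: [-0.001, 0.991, -0.131, 0.001]
contact_force: [-0.3, -0.4, -0.2]
gripper_width: 0.944
grasp_force: 0.0
```

```bash
python3 plan.py .629,.286,.15,-15 .4555,-.1618,.15,-15 .4555,-.1618,.021,-15
```

```text
t 7.02 [0.6294 0.2855 0.0279] yaw -15.0 w 0.944 F [-0.3 -0.4 -0.2] g 0.0
turn [-0.1 -0.1 -0. ] then shift cm [ -0.05  -0.04 -12.21]
turn [ 0.  0. -0.] then shift cm [-5.17 47.74  0.  ]
turn [ 0.  0. -0.] then shift cm [ 0.   0.  12.9]
```

>>> move_arm --pt "0 0 -4 0 0 0 1" --pt "0 0 -4 0 0 0 1" --pt "0 0 -4 0 0 0 1" --pt "-3 0 0 0 0 0 1" --pt "-3 0 0 0 0 0 1" --pt "-3 0 0 0 0 0 1" --pt "0 0 0 0 0 0 1" --pt "0 0 0 0 0 0 1"

```text
time: 7.68
tool_pos: [0.5405, 0.3089, 0.1467]
tool_rot: [-0.0, 0.992, -0.13, 0.0]
contact_force: [0.1, 0.8, 1.0]
gripper_width: 1.004
grasp_force: 0.0
```

```bash
python3 - <<'E'
from m import *
f=grab('wrist'); np.save('pics/w5.npy',f,allow_pickle=True); cv2.imwrite('pics/w5.png',f['img'])
for c,a,r in comps(f,*C['brown'],80): print('brown',c,a,r, np.round(plane(f,c,.029),4))
for c,a,r in comps(f,[0,0,165],[180,70,255],20,(120,40,420,380)): print('white',c,a, np.round(plane(f,r[0],.029),4))
E
python3 plan.py .4555,-.1618,.15,-15 .4555,-.1618,.021,-15
```

```text
brown [259.04697674  81.58837209] 4300 ((259.0, 82.0), (84.0, 80.0), 90.0) [0.6301 0.286  0.029 ]
brown [258.85496183  84.01984733] 655 ((259.0, 84.0), (28.284271240234375, 28.284271240234375), 45.0) [0.6284 0.2866 0.029 ]
white [259.83382789  82.62611276] 337 [0.6291 0.2863 0.029 ]
white [383.48837209 123.41860465] 43 [0.5736 0.1951 0.029 ]
white [415.15151515 127.3030303 ] 33 [0.5631 0.1701 0.029 ]
white [397.95238095 133.14285714] 21 [0.562  0.1844 0.029 ]
white [410.54545455 137.65909091] 44 [0.5555 0.1741 0.029 ]
white [389.92105263 140.23684211] 38 [0.5576 0.1911 0.029 ]
white [411.76 144.88] 25 [0.549  0.1739 0.029 ]
white [392.765625 154.75    ] 64 [0.5448 0.1896 0.029 ]
white [399.82857143 164.37142857] 35 [0.5351 0.1849 0.029 ]
white [392.9  166.55] 20 [0.5348 0.1917 0.029 ]
white [392.52380952 178.28571429] 21 [0.5236 0.1935 0.029 ]
white [340.6 201.8] 20 [0.5139 0.2416 0.029 ]
white [356.61764706 206.63235294] 68 [0.5043 0.2283 0.029 ]
white [366.6  201.15] 20 [0.5084 0.2183 0.029 ]
white [333.94029851 207.56716418] 67 [0.509 0.247 0.029]
white [388.34285714 206.88571429]
[... 2256 characters left out ...]
4.08333333 317.41666667] 24 [0.4    0.3196 0.029 ]
white [295.60714286 324.53571429] 112 [0.3915 0.3123 0.029 ]
white [308.         319.57692308] 52 [0.3922 0.2961 0.029 ]
white [287.375 323.425] 40 [0.3927 0.3193 0.029 ]
white [312.02597403 330.80519481] 77 [0.3754 0.2948 0.029 ]
white [344.86538462 331.73076923] 52 [0.3652 0.264  0.029 ]
white [315.4        338.85454545] 55 [0.365  0.2944 0.029 ]
white [333.93939394 345.36363636] 33 [0.3484 0.2762 0.029 ]
white [328.7826087  350.47826087] 23 [0.3438 0.2838 0.029 ]
t 7.73 [0.5416 0.3087 0.1469] yaw -15.0 w 0.999 F [-0.6 -0.1 -0.1] g 0.0
turn [-0.  -0.1  0. ] then shift cm [ 3.86 47.67 -0.31]
turn [ 0.  0. -0.] then shift cm [ 0.   0.  12.9]
```

View pics/w5.png

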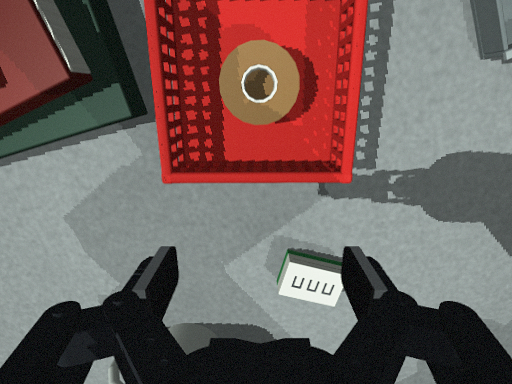

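The full roll lies flat in the basket at (0.629, 0.286), seen at (259,83). Next is the started roll.

>>> move_arm --pt "0.3 3.67 0 0 0 0 1" --pt "0.3 3.67 0 0 0 0 1" --pt "0.3 3.67 0 0 0 0 1" --pt "0.3 3.67 0 0 0 0 1" --pt "0.3 3.67 0 0 0 0 1" --pt "0.3 3.67 0 0 0 0 1" --pt "0.3 3.67 0 0 0 0 1" --pt "0.3 3.67 0 0 0 0 1" --pt "0.3 3.67 0 0 0 0 1" --pt "0.3 3.67 0 0 0 0 1" --pt "0.3 3.67 0 0 0 0 1" --pt "0.3 3.67 0 0 0 0 1" --pt "0.3 3.67 0 0 0 0 1" --pt "0 0 0 0 0 0 1" --pt "0 0 0 0 0 0 1"

```text
time: 8.98
tool_pos: [0.456, -0.1651, 0.1471]
tool_rot: [0.0, 0.991, -0.133, 0.001]
contact_force: [1.0, -0.3, 0.5]
gripper_width: 0.998
grasp_force: 0.0
```

```bash
python3 plan.py .4555,-.1618,.021,-15
```

```text
t 8.98 [ 0.456  -0.1651  0.1471] yaw -15.3 w 0.998 F [ 1.  -0.3  0.5] g 0.0
turn [ 0.  -0.1 -0.3] then shift cm [-0.13 -0.3  12.61]
```

>>> move_arm --pt "-0.1 -0.3 3.5 0 0 0 0.6" --pt "0 0 3.5 0 0 0 0.6" --pt "0 0 3 0 0 0 0.6" --pt "0 0 1.6 0 0 0 0.6" --pt "0 0 0.9 0 0 0 0.6" --pt "0 0 0 0 0 0 0.6" --pt "0 0 0 0 0 0 -1" --pt "0 0 0 0 0 0 -1" --pt "0 0 0 0 0 0 -1" --pt "0 0 0 0 0 0 -1" --pt "0 0 0 0 0 0 -1" --pt "0 0 0 0 0 0 -1" --pt "0 0 0 0 0 0 -1"

```text
time: 10.07
tool_pos: [0.4573, -0.1601, 0.0235]
tool_rot: [0.001, 0.991, -0.131, 0.002]
contact_force: [-0.4, 0.7, 7.2]
gripper_width: 0.491
grasp_force: 61.3
```

```bash
python3 plan.py .4555,-.1618,.15,-15 .629,.2863,.15,-15 
```

```text
t 10.07 [ 0.4573 -0.1601  0.0235] yaw -15.0 w 0.491 F [-0.4  0.7  7.2] g 61.29434108734131
turn [ 0.  -0.2 -0. ] then shift cm [ -0.13   0.21 -12.65]
turn [ 0.  0. -0.] then shift cm [  5.16 -47.77   0.  ]
```

>>> move_arm --pt "0 0 -2 0 0 0 -1" --pt "0 0 -3.5 0 0 0 -1" --pt "0 0 -3.5 0 0 0 -1" --pt "0 0 -3.6 0 0 0 -1" --pt "0.4 -3.67 0 0 0 0 -1" --pt "0.4 -3.67 0 0 0 0 -1" --pt "0.4 -3.67 0 0 0 0 -1" --pt "0.4 -3.67 0 0 0 0 -1" --pt "0.4 -3.67 0 0 0 0 -1" --pt "0.4 -3.67 0 0 0 0 -1" --pt "0.4 -3.67 0 0 0 0 -1" --pt "0.4 -3.67 0 0 0 0 -1" --pt "0.4 -3.67 0 0 0 0 -1" --pt "0.4 -3.67 0 0 0 0 -1" --pt "0.4 -3.67 0 0 0 0 -1" --pt "0.4 -3.67 0 0 0 0 -1" --pt "0.4 -3.67 0 0 0 0 -1" --pt "0 0 0 0 0 0 -1" --pt "0 0 0 0 0 0 -1"

```text
time: 11.65
tool_pos: [0.6292, 0.2897, 0.1469]
tool_rot: [0.0, 0.992, -0.129, -0.0]
contact_force: [-0.1, 0.1, 0.0]
gripper_width: 0.492
grasp_force: 61.0
```

```bash
python3 plan.py .629,.2863,.1,-15 .629,.2863,.0535,-15; python3 - <<'E'
from m import *
f=grab('wrist');z=manip.state()['tool_pos'][2]
for c,a,r in comps(f,[0,0,150],[180,70,255],20,(200,100,320,384)): print('white',np.round(c),a, np.round(plane(f,r[0],z+.0015),4))
E
```

```text
t 11.65 [0.6292 0.2897 0.1469] yaw -14.9 w 0.492 F [-0.1  0.1  0. ] g 61.0269033908844
turn [0.  0.  0.1] then shift cm [0.07 0.33 4.69]
turn [ 0.  0. -0.] then shift cm [0.   0.   4.65]
white [266. 193.] 345 [0.6685 0.2777 0.1485]
white [257. 249.] 26 [0.6413 0.2877 0.1485]
white [253. 318.] 3098 [0.6039 0.2972 0.1485]
white [257. 294.] 78 [0.6165 0.2949 0.1485]
white [291. 334.] 112 [0.5884 0.2815 0.1485]
```

>>> move_arm --pt "0 0.3 3 0 0 0 -1" --pt "0 0 3 0 0 0 -1" --pt "0 0 2 0 0 0 -1" --pt "0 0 0.8 0 0 0 -1" --pt "0 0 0.5 0 0 0 -1" --pt "0 0 0 0 0 0 -1" --pt "0 0 0 0 0 0 -1"

```text
time: 12.28
tool_pos: [0.6296, 0.285, 0.0561]
tool_rot: [-0.001, 0.991, -0.131, 0.001]
contact_force: [0.8, 0.2, -0.5]
gripper_width: 0.491
grasp_force: 61.0
```

```bash
python3 plan.py .629,.2863,.0535,-15
```

```text
t 12.28 [0.6296 0.285  0.0561] yaw -15.1 w 0.491 F [ 0.8  0.2 -0.5] g 60.969003438949585
turn [-0.1 -0.1 -0.1] then shift cm [-0.09 -0.11  0.26]
```

>>> move_arm --pt "-0.05 -0.1 0.25 0 0 0 -1" --pt "0 0 0 0 0 0 -1" --pt "0 0 0 0 0 0 -0.1" --pt "0 0 0 0 0 0 0.2" --pt "0 0 0 0 0 0 0.6" --pt "0 0 0 0 0 0 0.8" --pt "0 0 -1 0 0 0 1" --pt "0 0 -4 0 0 0 1" --pt "0 0 -4 0 0 0 1" --pt "-3 0 -1 0 0 0 1" --pt "-3 0 0 0 0 0 1" --pt "-3 0 0 0 0 0 1" --pt "0 0 0 0 0 0 1" --pt "0 0 0 0 0 0 1"

```text
time: 13.45
tool_pos: [0.5403, 0.31, 0.1526]
tool_rot: [-0.0, 0.992, -0.13, 0.0]
contact_force: [-0.4, 0.0, 0.5]
gripper_width: 1.001
grasp_force: 0.0
```

```bash
python3 - <<'E'
from m import *
f=grab('wrist'); np.save('pics/w6.npy',f,allow_pickle=True)
for c,a,r in comps(f,*C['brown'],300,(120,0,400,200)): print('brown',c,a, np.round(plane(f,r[0],.054),4),np.round(plane(f,r[0],.029),4))
for c,a,r in comps(f,[0,0,165],[180,70,255],100,(200,20,320,200)): print('white',c,a, np.round(plane(f,r[0],.054),4))
E
python3 plan.py .432,.2845,.12,60.5
```

```text
brown [260.4398124  81.2029703] 3838 [0.6287 0.2867 0.054 ] [0.6297 0.2864 0.029 ]
brown [259.41775457  84.26240209] 766 [0.6271 0.2875 0.054 ] [0.6279 0.2873 0.029 ]
white [261.27154047  82.69451697] 383 [0.6277 0.287  0.054 ]
t 13.5 [0.5414 0.3098 0.1527] yaw -15.0 w 0.998 F [ 1.6 -0.6 -0.4] g 0.0
turn [  0.   -0.1 -75.5] then shift cm [-7.59 -8.28  3.27]
```

The started roll sits on the full roll, with centres about 1.5 mm apart. Next is the carton.

>>> move_arm --pt "0 0 0 0 0 -6.9 1" --pt "0 0 0 0 0 -6.9 1" --pt "0 0 0 0 0 -6.9 1" --pt "0 0 0 0 0 -6.9 1" --pt "0 0 0 0 0 -6.9 1" --pt "0 0 0 0 0 -6.9 1" --pt "0 0 0 0 0 -6.9 1" --pt "0 0 0 0 0 -6.9 1" --pt "0 0 0 0 0 -6.9 1" --pt "0 0 0 0 0 -6.9 1" --pt "0 0 0 0 0 -6.5 1" --pt "-2.5 -2.75 0 0 0 0 1" --pt "-2.5 -2.75 0 0 0 0 1" --pt "-2.5 -2.75 0 0 0 0 1" --pt "0 0 0 0 0 0 1" --pt "0 0 0 0 0 0 1"

```text
time: 14.83
tool_pos: [0.432, 0.2843, 0.1515]
tool_rot: [0.0, 0.864, 0.504, -0.0]
contact_force: [0.5, 0.1, 0.1]
gripper_width: 1.001
grasp_force: 0.0
```

```bash
python3 plan.py .432,.2845,.12,60.5; python3 - <<'E'
from m import *
f=grab('wrist'); np.save('pics/w7.npy',f,allow_pickle=True)
hsv=cv2.cvtColor(f['img'],cv2.COLOR_BGR2HSV)
m=cv2.inRange(hsv,np.array([0,0,170]),np.array([180,70,255]));m=cv2.morphologyEx(m,cv2.MORPH_OPEN,np.ones((5,5)))
n,l,s,c=cv2.connectedComponentsWithStats(m)
for i in range(1,n):
    if s[i,4]>400:
        cs=cv2.findContours((l==i).astype(np.uint8),0,1)[0]; r=cv2.minAreaRect(np.vstack(cs))
        P=np.array([plane(f,p,.026)[:2] for p in cv2.boxPoints(r)])
        print(c[i],s[i,4],np.round(P.mean(0),4),np.round(P,4).tolist())
cv2.imwrite('pics/w7.png',f['img'])
E
```

```text
t 14.83 [0.432  0.2843 0.1515] yaw 60.5 w 1.001 F [0.5 0.1 0.1] g 0.0
turn [ 0.  0. -0.] then shift cm [ 0.02 -0.01  3.15]
[258.31490581 188.8963964 ] 2442 [0.4314 0.2839] [[0.4299, 0.3195], [0.4628, 0.3009], [0.4342, 0.2476], [0.3989, 0.2676]]
```

>>> move_arm --pt "0 0 3.6 0 0 0 0.6" --pt "0 0 3.6 0 0 0 0.6" --pt "0 0 3 0 0 0 0.6" --pt "0 0 1.6 0 0 0 0.6" --pt "0 0 1 0 0 0 0.6" --pt "0 0 0 0 0 0 0.6" --pt "0 0 0 0 0 0 -1" --pt "0 0 0 0 0 0 -1" --pt "0 0 0 0 0 0 -1" --pt "0 0 0 0 0 0 -1" --pt "0 0 0 0 0 0 -1" --pt "0 0 0 0 0 0 -1" --pt "0 0 0 0 0 0 -1"

```text
time: 15.97
tool_pos: [0.4346, 0.2858, 0.0262]
tool_rot: [0.0, 0.864, 0.504, 0.003]
contact_force: [1.4, 1.1, 6.1]
gripper_width: 0.45
grasp_force: 62.4
```

```bash
python3 plan.py .432,.2845,.15,60.5 .6595,.0525,.15,96.9 .6595,.0525,.03,96.9
```

```text
t 15.97 [0.4346 0.2858 0.0262] yaw 60.5 w 0.45 F [1.4 1.1 6.1] g 62.44948625564575
turn [ 0.2 -0.2 -0. ] then shift cm [ -0.25  -0.16 -12.38]
turn [  0.    0.  -36.4] then shift cm [-25.77  19.8    0.  ]
turn [ 0.  0. -0.] then shift cm [ 0.  0. 12.]
```

>>> move_arm --pt "0 0 -2 0 0 0 -1" --pt "0 0 -3.4 0 0 0 -1" --pt "0 0 -3.5 0 0 0 -1" --pt "0 0 -3.5 0 0 -6 -1" --pt "0 0 0 0 0 -6.1 -1" --pt "0 0 0 0 0 -6.1 -1" --pt "0 0 0 0 0 -6.1 -1" --pt "0 0 0 0 0 -6.1 -1" --pt "0 0 0 0 0 -6 -1" --pt "-2.86 2.2 0 0 0 0 -1" --pt "-2.86 2.2 0 0 0 0 -1" --pt "-2.86 2.2 0 0 0 0 -1" --pt "-2.86 2.2 0 0 0 0 -1" --pt "-2.86 2.2 0 0 0 0 -1" --pt "-2.86 2.2 0 0 0 0 -1" --pt "-2.86 2.2 0 0 0 0 -1" --pt "-2.86 2.2 0 0 0 0 -1" --pt "-2.86 2.2 0 0 0 0 -1" --pt "0 0 0 0 0 0 -1" --pt "0 0 0 0 0 0 -1"

```text
time: 17.63
tool_pos: [0.6602, 0.0516, 0.147]
tool_rot: [-0.001, 0.664, 0.747, -0.0]
contact_force: [-0.3, 0.2, -1.6]
gripper_width: 0.455
grasp_force: 61.6
```

```bash
python3 plan.py .6595,.0525,.031,96.9;  python3 - <<'E'
from m import *
f=grab('wrist');cv2.imwrite('pics/w8.png',f['img'])
E
```

```text
t 17.63 [0.6602 0.0516 0.147 ] yaw 96.7 w 0.455 F [-0.3  0.2 -1.6] g 61.584763526916504
turn [-0.1 -0.  -0.2] then shift cm [ 0.09 -0.06 11.6 ]
```

View pics/w8.png

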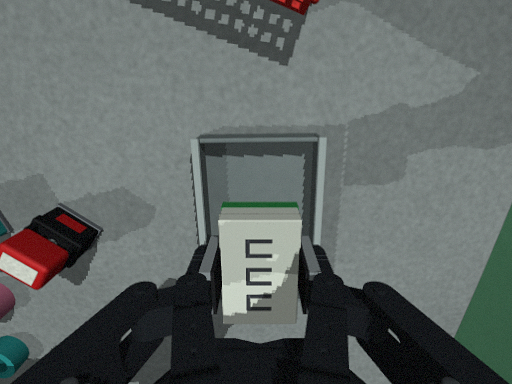

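The carton is square to the tray and centred between its walls at (260,260). I lower it.

>>> move_arm --pt "0 0 3 0 0 0 -1" --pt "0 0 3 0 0 0 -1" --pt "0 0 3 0 0 0 -1" --pt "0 0 1.5 0 0 0 -1" --pt "0 0 0.8 0 0 0 -1" --pt "0 0 0.3 0 0 0 -1" --pt "0 0 0 0 0 0 -1" --pt "0 0 0 0 0 0 -1"

```text
time: 18.35
tool_pos: [0.6614, 0.0534, 0.0339]
tool_rot: [0.001, 0.663, 0.748, 0.001]
contact_force: [-0.0, 0.8, -0.9]
gripper_width: 0.447
grasp_force: 61.5
```

```bash
python3 plan.py .6595,.0525,.031,96.9
```

```text
t 18.35 [0.6614 0.0534 0.0339] yaw 96.9 w 0.447 F [-0.   0.8 -0.9] g 61.54717683792114
turn [0.2 0.  0. ] then shift cm [-0.06 -0.2   0.29]
```

>>> move_arm --pt "0 -0.1 0.25 0 0 0 -1" --pt "0 0 0 0 0 0 -1" --pt "0 0 0 0 0 0 0" --pt "0 0 0 0 0 0 0.2" --pt "0 0 0 0 0 0 0.3" --pt "0 0 0 0 0 0 0.3" --pt "0 0 -1 0 0 0 0.3" --pt "0 0 -3 0 0 0 0.3" --pt "0 0 -4 0 0 0 0.3" --pt "0 0 -4 0 0 0 0.5" --pt "0 0 0 0 0 0 0.5" --pt "0 0 0 0 0 0 0.5"

```text
time: 19.35
tool_pos: [0.6618, 0.053, 0.1552]
tool_rot: [0.004, 0.663, 0.748, 0.003]
contact_force: [-0.4, 0.1, -0.0]
gripper_width: 0.747
grasp_force: 0.0
```

```bash
python3 plan.py .4755,-.018,.15,150 .4755,-.018,.066,150;  python3 - <<'E'
from m import *
f=grab('wrist'); cv2.imwrite('pics/w9.png',f['img'])
for c,a,r in comps(f,[0,0,165],[180,70,255],400): print(c,a,np.round(plane(f,r[0],.03),4),np.round(plane(f,c,.03),4))
E
```

```text
t 19.35 [0.6618 0.053  0.1552] yaw 96.9 w 0.747 F [-0.4  0.1 -0. ] g 0.0
turn [  0.4   0.3 -53.1] then shift cm [ 12.59 -15.46   0.52]
turn [0. 0. 0.] then shift cm [0.  0.  8.4]
[198.32421875 214.92382812] 512 [0.6102 0.0189 0.03  ] [0.6101 0.0216 0.03  ]
[255.32298898 191.33319722] 2449 [0.6602 0.0503 0.03  ] [0.6604 0.051  0.03  ]
[ 19.70166667 264.58166667] 600 [ 0.4308 -0.0555  0.03  ] [ 0.4306 -0.0555  0.03  ]
```

View pics/w9.png

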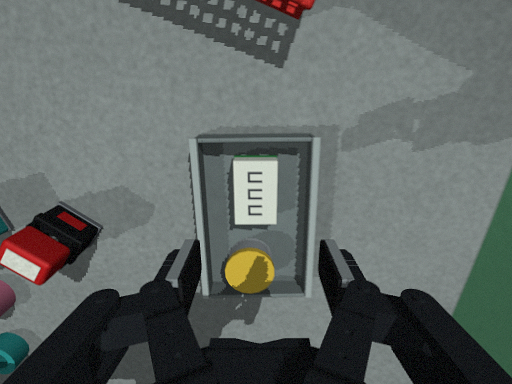

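The carton lies flat in the grey tray (255,191) and the tub is undisturbed (249,270). Next is the red stamp.

>>> move_arm --pt "0 0 0 0.2 0.2 -6.7 0.5" --pt "0 0 0 0.2 0.1 -6.7 0.5" --pt "0 0 0 0 0 -6.7 0.5" --pt "0 0 0 0 0 -6.6 0.5" --pt "0 0 0 0 0 -6.6 0.5" --pt "0 0 0 0 0 -6.6 0.5" --pt "0 0 0 0 0 -6.6 0.5" --pt "0 0 0 0 0 -6.6 0.5" --pt "2.1 -2.58 0 0 0 0 0.5" --pt "2.1 -2.58 0 0 0 0 0.5" --pt "2.1 -2.58 0 0 0 0 0.5" --pt "2.1 -2.58 0 0 0 0 0.5" --pt "2.1 -2.58 0 0 0 0 0.5" --pt "2.1 -2.58 0 0 0 0 0.5" --pt "0 0 0 0 0 0 0.5" --pt "0 0 0 0 0 0 0.5"

```text
time: 20.73
tool_pos: [0.4701, -0.0181, 0.1485]
tool_rot: [-0.006, 0.26, 0.966, 0.001]
contact_force: [1.2, -0.6, 0.5]
gripper_width: 0.751
grasp_force: 0.0
```

```bash
python3 plan.py .4755,-.018,.066,150
```

```text
t 20.73 [ 0.4701 -0.0181  0.1485] yaw 149.9 w 0.751 F [ 1.2 -0.6  0.5] g 0.0
turn [-0.1 -0.7 -0.1] then shift cm [-0.46  0.27  8.25]
```

>>> move_arm --pt "-0.46 0.27 2 0 -0.6 0 0.3" --pt "0 0 2.5 0 0 0 0.3" --pt "0 0 2.2 0 0 0 0.3" --pt "0 0 1 0 0 0 0.3" --pt "0 0 0.5 0 0 0 0.3" --pt "0 0 0 0 0 0 0.3" --pt "0 0 0 0 0 0 0.3"

```text
time: 21.32
tool_pos: [0.4786, -0.018, 0.0691]
tool_rot: [0.001, 0.259, 0.966, -0.001]
contact_force: [-0.7, -0.0, -0.4]
gripper_width: 0.649
grasp_force: 0.0
```

```bash
python3 plan.py .4755,-.018,.066,150
```

```text
t 21.32 [ 0.4786 -0.018   0.0691] yaw 150.0 w 0.649 F [-0.7 -0.  -0.4] g 0.0
turn [-0.   0.2 -0. ] then shift cm [ 0.27 -0.15  0.31]
```

>>> move_arm --pt "0.25 -0.15 0.2 0 0 0 0.3" --pt "0 0 0 0 0 0 0.3" --pt "0 0 0 0 0 0 -1" --pt "0 0 0 0 0 0 -1" --pt "0 0 0 0 0 0 -1" --pt "0 0 0 0 0 0 -1" --pt "0 0 0 0 0 0 -1" --pt "0 0 0 0 0 0 -1" --pt "0 0 0 0 0 0 -1" --pt "0 0 0 0 0 0 -1"

```text
time: 22.15
tool_pos: [0.4754, -0.0182, 0.0672]
tool_rot: [0.001, 0.259, 0.966, -0.001]
contact_force: [-0.8, -0.7, 6.1]
gripper_width: 0.294
grasp_force: 59.5
```

```bash
python3 plan.py .4755,-.018,.16,150 .583,-.2767,.16,188.7 .583,-.2767,.071,188.7
```

```text
t 22.15 [ 0.4754 -0.0182  0.0672] yaw 150.0 w 0.294 F [-0.8 -0.7  6.1] g 59.510321617126465
turn [-0.   0.2 -0. ] then shift cm [ 0.    0.02 -9.28]
turn [  0.    0.  -38.7] then shift cm [ -6.71 -27.2    0.  ]
turn [0. 0. 0.] then shift cm [0.  0.  8.9]
```

>>> move_arm --pt "0 0 -2 0 0 0 -1" --pt "0 0 -3.5 0 0 0 -1" --pt "0 0 -3.5 0 0 -6.4 -1" --pt "0 0 0 0 0 -6.5 -1" --pt "0 0 0 0 0 -6.5 -1" --pt "0 0 0 0 0 -6.5 -1" --pt "0 0 0 0 0 -6.4 -1" --pt "0 0 0 0 0 -6.4 -1" --pt "-0.84 -3.4 0 0 0 0 -1" --pt "-0.84 -3.4 0 0 0 0 -1" --pt "-0.84 -3.4 0 0 0 0 -1" --pt "-0.84 -3.4 0 0 0 0 -1" --pt "-0.84 -3.4 0 0 0 0 -1" --pt "-0.84 -3.4 0 0 0 0 -1" --pt "-0.84 -3.4 0 0 0 0 -1" --pt "-0.84 -3.4 0 0 0 0 -1" --pt "0 0 0 0 0 0 -1" --pt "0 0 0 0 0 0 -1"

```text
time: 23.65
tool_pos: [0.5817, -0.2778, 0.1553]
tool_rot: [-0.001, -0.075, 0.997, -0.0]
contact_force: [-0.8, 0.4, -0.8]
gripper_width: 0.296
grasp_force: 59.3
```

```bash
python3 plan.py .583,-.2767,.1,188.7 .583,-.2767,.072,188.7; python3 - <<'E'
from m import *
f=grab('wrist');cv2.imwrite('pics/w10.png',f['img'])
E
```

```text
t 23.65 [ 0.5817 -0.2778  0.1553] yaw -171.4 w 0.296 F [-0.8  0.4 -0.8] g 59.29821968078613
turn [ 0.  -0.1 -0.1] then shift cm [-0.14  0.09  5.53]
turn [0. 0. 0.] then shift cm [0.  0.  2.8]
```

View pics/w10.png

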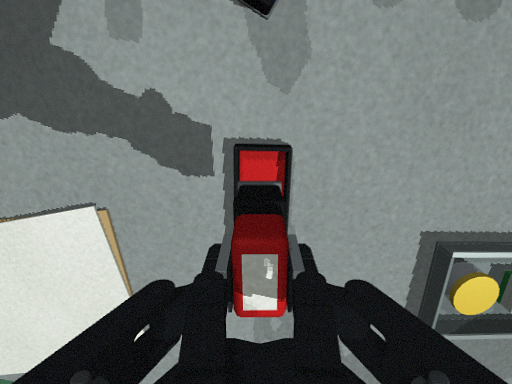

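The red stamp (260,265) is lined up with the tray (262), with its 50 mm side along it. I lower it.

>>> move_arm --pt "-0.1 0.1 2.5 0 0 0 -1" --pt "0 0 2.5 0 0 0 -1" --pt "0 0 1.5 0 0 0 -1" --pt "0 0 1 0 0 0 -1" --pt "0 0 0.5 0 0 0 -1" --pt "0 0 0 0 0 0 -1" --pt "0 0 0 0 0 0 -1"

```text
time: 24.28
tool_pos: [0.5836, -0.2756, 0.0779]
tool_rot: [0.001, -0.076, 0.997, -0.001]
contact_force: [0.4, -0.0, -0.2]
gripper_width: 0.296
grasp_force: 59.4
```

```bash
python3 plan.py .583,-.2767,.072,188.7
```

```text
t 24.28 [ 0.5836 -0.2756  0.0779] yaw -171.3 w 0.296 F [ 0.4 -0.  -0.2] g 59.44619357585907
turn [-0.1  0.1  0. ] then shift cm [ 0.07 -0.1   0.59]
```

>>> move_arm --pt "0 -0.1 0.4 0 0 0 -1" --pt "0 0 0.2 0 0 0 -1" --pt "0 0 0 0 0 0 -1" --pt "0 0 0 0 0 0 -1"

```text
time: 24.62
tool_pos: [0.5834, -0.2768, 0.0714]
tool_rot: [0.001, -0.076, 0.997, -0.001]
contact_force: [0.3, 0.0, -0.1]
gripper_width: 0.295
grasp_force: 59.4
```

```bash
python3 plan.py .583,-.2767,.071,188.7
```

```text
t 24.62 [ 0.5834 -0.2768  0.0714] yaw -171.3 w 0.295 F [ 0.3  0.  -0.1] g 59.446009397506714
turn [-0.1  0.1 -0. ] then shift cm [0.04 0.02 0.04]
```

>>> move_arm --pt "0 0 0.1 0 0 0 -1" --pt "0 0 0 0 0 0 -1" --pt "0 0 0 0 0 0 -0.3" --pt "0 0 0 0 0 0 0" --pt "0 0 0 0 0 0 0.3" --pt "0 0 0 0 0 0 0.4" --pt "0 0 -1 0 0 0 0.4" --pt "0 0 -3 0 0 0 0.5" --pt "0 0 -3 0 0 0 0.5" --pt "0 0 -2 0 0 0 0.5" --pt "0 0 0 0 0 0 0.5" --pt "0 0 0 0 0 0 0.5"

```text
time: 25.62
tool_pos: [0.5843, -0.2772, 0.1629]
tool_rot: [0.002, -0.076, 0.997, -0.002]
contact_force: [-0.7, 0.8, -1.0]
gripper_width: 0.75
grasp_force: 0.0
```

```bash
python3 plan.py .4114,-.297,.16,158.3 .4114,-.297,.067,158.3;  python3 - <<'E'
from m import *
f=grab('wrist');cv2.imwrite('pics/w11.png',f['img'])
for c,a,r in comps(f,[0,0,165],[180,70,255],100,(180,50,340,384)): print(c,a,r,np.round(plane(f,r[0],.084),4))
for c,a,r in comps(f,[0,150,60],[8,255,255],100,None,True): print('red',c,a,r)
E
```

```text
t 25.62 [ 0.5843 -0.2772  0.1629] yaw -171.3 w 0.75 F [-0.7  0.8 -1. ] g 0.0
turn [-0.2  0.3 30.4] then shift cm [15.33 -8.24  0.29]
turn [ 0.  0. -0.] then shift cm [0.  0.  9.3]
[260.09067358 205.10492228] 772 ((260.5, 205.0), (36.0, 21.0), 90.0) [ 0.5826 -0.2766  0.084 ]
red [262.58320611 181.56081425] 1965 ((261.89801025390625, 186.49790954589844), (43.48073959350586, 83.59483337402344), 1.1691392660140991)
```

>>> move_arm --pt "0 0 0 0 0 6.1 0.5" --pt "0 0 0 0 0 6.1 0.5" --pt "0 0 0 0 0 6.1 0.5" --pt "0 0 0 0 0 6.1 0.5" --pt "0 0 0 0 0 6 0.5" --pt "3.06 -1.65 0 0 0 0 0.5" --pt "3.06 -1.65 0 0 0 0 0.5" --pt "3.06 -1.65 0 0 0 0 0.5" --pt "3.06 -1.65 0 0 0 0 0.5" --pt "3.06 -1.65 0 0 0 0 0.5" --pt "0 0 0 0 0 0 0.5" --pt "0 0 0 0 0 0 0.5"

```text
time: 26.67
tool_pos: [0.4085, -0.2958, 0.1579]
tool_rot: [-0.001, 0.189, 0.982, 0.0]
contact_force: [0.1, 0.7, -0.0]
gripper_width: 0.748
grasp_force: 0.0
```

```bash
python3 plan.py .4114,-.297,.067,158.3;  python3 - <<'E'
from m import *
f=grab('wrist');cv2.imwrite('pics/w12.png',f['img'])
for c,a,r in comps(f,[0,0,165],[180,70,255],150,(180,50,340,384)):
    P=np.array([plane(f,p,.08)[:2] for p in cv2.boxPoints(r)]); print(c,a,np.round(r[0],1),np.round(r[1],1),r[2],np.round(P.mean(0),4),np.round(P,4).tolist())
E
```

```text
t 26.67 [ 0.4085 -0.2958  0.1579] yaw 158.2 w 0.748 F [ 0.1  0.7 -0. ] g 0.0
turn [ 0.  -0.1 -0.1] then shift cm [-0.31 -0.    9.09]
[258. 212.] 777 [258. 212.] [36. 20.] 90.0 [ 0.4114 -0.2973] [[0.395, -0.2987], [0.4005, -0.285], [0.428, -0.2957], [0.4222, -0.31]]
```

The blue stamp's pose is confirmed at (0.4114, -0.297), 158.3°.

>>> move_arm --pt "-0.3 0 2.5 0 0 0 0.3" --pt "0 0 2.5 0 0 0 0.3" --pt "0 0 2.3 0 0 0 0.3" --pt "0 0 1 0 0 0 0.3" --pt "0 0 0.7 0 0 0 0.3" --pt "0 0 0 0 0 0 0.3" --pt "0 0 0 0 0 0 0.3"

```text
time: 27.3
tool_pos: [0.4142, -0.298, 0.0704]
tool_rot: [0.001, 0.188, 0.982, -0.001]
contact_force: [-0.3, -0.1, 0.3]
gripper_width: 0.649
grasp_force: 0.0
```

```bash
python3 plan.py .4114,-.297,.067,158.3
```

```text
t 27.3 [ 0.4142 -0.298   0.0704] yaw 158.3 w 0.649 F [-0.3 -0.1  0.3] g 0.0
turn [-0.1  0.1  0. ] then shift cm [ 0.3  -0.01  0.34]
```

>>> move_arm --pt "0.3 0 0.25 0 0 0 0.3" --pt "0 0 0 0 0 0 0.3" --pt "0 0 0 0 0 0 -1" --pt "0 0 0 0 0 0 -1" --pt "0 0 0 0 0 0 -1" --pt "0 0 0 0 0 0 -1" --pt "0 0 0 0 0 0 -1" --pt "0 0 0 0 0 0 -1" --pt "0 0 0 0 0 0 -1" --pt "0 0 0 0 0 0 -1"

```text
time: 28.13
tool_pos: [0.411, -0.2971, 0.0682]
tool_rot: [0.001, 0.188, 0.982, -0.001]
contact_force: [-2.2, -0.0, 5.7]
gripper_width: 0.3
grasp_force: 59.7
```

```bash
python3 plan.py .4114,-.297,.2,158.3 .6562,-.2673,.2,188.7
```

```text
t 28.13 [ 0.411  -0.2971  0.0682] yaw 158.3 w 0.3 F [-2.2 -0.   5.7] g 59.6977436542511
turn [-0.1  0.2 -0. ] then shift cm [ -0.03   0.03 -13.18]
turn [  0.    0.  -30.4] then shift cm [-24.65  -0.77   0.  ]
```

>>> move_arm --pt "0 0 -2 0 0 0 -1" --pt "0 0 -3.7 0 0 0 -1" --pt "0 0 -3.7 0 0 0 -1" --pt "0 0 -3.7 0 0 -6 -1" --pt "0 0 0 0 0 -6.1 -1" --pt "0 0 0 0 0 -6.1 -1" --pt "0 0 0 0 0 -6.1 -1" --pt "0 0 0 0 0 -6.1 -1" --pt "-3.5 -0.1 0 0 0 0 -1" --pt "-3.5 -0.1 0 0 0 0 -1" --pt "-3.5 -0.1 0 0 0 0 -1" --pt "-3.5 -0.1 0 0 0 0 -1" --pt "-3.5 -0.1 0 0 0 0 -1" --pt "-3.5 -0.1 0 0 0 0 -1" --pt "-3.5 -0.1 0 0 0 0 -1" --pt "0 0 0 0 0 0 -1" --pt "0 0 0 0 0 0 -1"

```text
time: 29.55
tool_pos: [0.6544, -0.2655, 0.1962]
tool_rot: [-0.001, -0.077, 0.997, -0.0]
contact_force: [-0.3, 0.3, -0.8]
gripper_width: 0.299
grasp_force: 59.0
```

```bash
python3 plan.py .6562,-.2673,.11,188.7 .6562,-.2673,.072,188.7
```

```text
t 29.55 [ 0.6544 -0.2655  0.1962] yaw -171.2 w 0.299 F [-0.3  0.3 -0.8] g 59.0360552072525
turn [-0.  -0.1  0.1] then shift cm [-0.15 -0.21  8.62]
turn [0. 0. 0.] then shift cm [0.  0.  3.8]
```

>>> move_arm --pt "-0.15 -0.2 3 0 0 0 -1" --pt "0 0 3 0 0 0 -1" --pt "0 0 2.5 0 0 0 -1" --pt "0 0 1.5 0 0 0 -1" --pt "0 0 1.2 0 0 0 -1" --pt "0 0 0.7 0 0 0 -1" --pt "0 0 0 0 0 0 -1" --pt "0 0 0 0 0 0 -1"

```text
time: 30.22
tool_pos: [0.6561, -0.2688, 0.0808]
tool_rot: [0.001, -0.076, 0.997, -0.001]
contact_force: [0.8, -0.4, -0.8]
gripper_width: 0.296
grasp_force: 59.0
```

```bash
python3 plan.py .6562,-.2673,.072,188.7
```

```text
t 30.22 [ 0.6561 -0.2688  0.0808] yaw -171.3 w 0.296 F [ 0.8 -0.4 -0.8] g 59.03646469116211
turn [-0.2  0.1 -0. ] then shift cm [-0.03  0.14  0.88]
```

>>> move_arm --pt "0 0.1 0.6 0 0 0 -1" --pt "0 0 0.3 0 0 0 -1" --pt "0 0 0 0 0 0 -1" --pt "0 0 0 0 0 0 -1"

```text
time: 30.55
tool_pos: [0.6566, -0.2679, 0.0723]
tool_rot: [0.002, -0.076, 0.997, -0.002]
contact_force: [1.2, 0.3, 2.3]
gripper_width: 0.293
grasp_force: 59.4
```

```bash
python3 plan.py .6562,-.2673,.072,188.7
```

```text
t 30.55 [ 0.6566 -0.2679  0.0723] yaw -171.3 w 0.293 F [1.2 0.3 2.3] g 59.44743812084198
turn [-0.2  0.2 -0. ] then shift cm [0.03 0.07 0.03]
```

Light floor contact (2.3 N), so I release, rise and look.

>>> move_arm --pt "0 0 0 0 0 0 -0.3" --pt "0 0 0 0 0 0 0" --pt "0 0 0 0 0 0 0.3" --pt "0 0 0 0 0 0 0.4" --pt "0 0 -1 0 0 0 0.4" --pt "0 0 -3 0 0 0 0.5" --pt "0 0 -4 0 0 0 0.5" --pt "0 0 -4 0 0 0 0.5" --pt "0 0 -4 0 0 0 0.5" --pt "0 0 -2 0 0 0 0.5" --pt "0 0 0 0 0 0 0.5" --pt "0 0 0 0 0 0 0.5"

```text
time: 31.55
tool_pos: [0.6561, -0.2674, 0.254]
tool_rot: [0.003, -0.076, 0.997, -0.002]
contact_force: [-0.7, -0.4, -0.6]
gripper_width: 0.749
grasp_force: 0.0
```

```bash
python3 - <<'E'
from m import *
f=grab('wrist')
for c,a,r in comps(f,[0,0,165],[180,70,255],100,(180,50,340,384)): print(c,a,np.round(r[1]),np.round(plane(f,r[0],.084),4))
s=grab('side'); t=grab('top')
cv2.imwrite('pics/fin.png',np.hstack([f['img'][:,100:420],cv2.resize(s['img'],None,fx=1,fy=1)[:,60:400]]))
for k in('brown','red','yellow'):
    for c,a,r in comps(t,*C[k],60,(100,100,280,260),k=='red'): print(k,c,a,np.round(plane(t,c,.03),4))
E
```

```text
[261.69348659 101.32950192] 522 [31. 16.] [ 0.583  -0.2766  0.084 ]
[259.44730679 174.12177986] 427 [27. 15.] [ 0.6563 -0.2678  0.084 ]
brown [138.84357542 147.11731844] 358 [0.6265 0.2863 0.03  ]
red [136.86305732 145.56900212] 1884 [0.6312 0.2921 0.03  ]
yellow [246.6142132 132.       ] 197 [ 0.664  -0.0321  0.03  ]
```

View pics/fin.png

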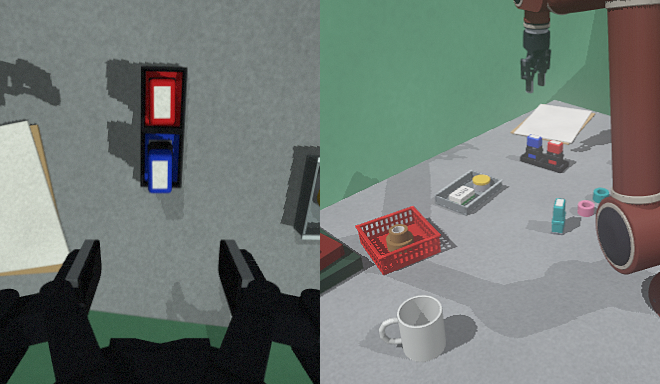

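The final view shows both stamps upright in their bays, red at (163,100) and blue at (160,172). The rolls are stacked in the basket (398,236), the carton is beside the tub (462,195), and the arm is clear. I hand in the job.

```bash
python3 -c "
from plant import manip
print(manip.job_done())"
```

```text
the job is handed in; nothing more can be done
None
```

The job is handed in at about 32 s of the 115 s limit: in the final pictures both stamps stand in their own-colour bays, the carton lies beside the clip tub, and the started roll is centred on the full roll in the basket; the judge's verdict was not shown.

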